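# Find the rattling parts case

## Task

First push the open kit drawer fully home so that it clears the hand-over mat in front of it. Then shake or tip the three sealed parts cases to find the one with a loose part rattling inside, and finish holding that case in the gripper, level and still, centred 15 to 20 cm above the middle of the mat. The other two cases must lie flat on the counter, away from the mat; never throw or drop a case, and leave the tape, cutter and nozzle alone.

Things in the scene. Friction and masses are not known exactly. Their poses are not given: they have to be found in the camera images.
- kit_unit_drawer0 (a joint): Sliding drawer of the kit unit, m: 0 is fully home at its stop, positive is how far it stands open (toward the robot). Slides with light friction (about 3 N) and stays where it is left.
- kit_unit_drawer0_handle (a point): Middle of the drawer's bar handle, which runs level (along the unit's y), 100 mm long, 35 mm in front of the drawer's face; moves with the drawer. Push it or the drawer's face toward the unit's +x.
- kit_unit: Fixed low drawer unit, 200 (x) x 180 (y) x 100 (z) mm, grey with a blue drawer front. Origin: centre of its underside; its front faces its own -x, and the drawer slides out along -x.
- mat: Fixed thin black hand-over mat with a yellow border line, 100 (x) x 160 (y) x 4 mm, on the counter just in front of the kit unit. Origin: centre of its underside.
- case_a: One of three look-alike sealed cases (0.4 to 0.6 kg; blue base, grey lid, latch on the -x end), 130 (x) x 56 (y) x 45 (z) mm, flat on the counter; origin: underside centre. Grasp across the 56 mm. Two hold a tight pack; in one an unseen 0.3 kg ball rolls lengthwise (x), 47 mm either way, when jerked or tipped 10 degrees or more, and stays there once level: held mid-length, wrist moment +-0.13 N m.
- case_b: One of three look-alike sealed cases (0.4 to 0.6 kg; blue base, grey lid, latch on the -x end), 130 (x) x 56 (y) x 45 (z) mm, flat on the counter; origin: underside centre. Grasp across the 56 mm. Two hold a tight pack; in one an unseen 0.3 kg ball rolls lengthwise (x), 47 mm either way, when jerked or tipped 10 degrees or more, and stays there once level: held mid-length, wrist moment +-0.13 N m.
- case_c: One of three look-alike sealed cases (0.4 to 0.6 kg; blue base, grey lid, latch on the -x end), 130 (x) x 56 (y) x 45 (z) mm, flat on the counter; origin: underside centre. Grasp across the 56 mm. Two hold a tight pack; in one an unseen 0.3 kg ball rolls lengthwise (x), 47 mm either way, when jerked or tipped 10 degrees or more, and stays there once level: held mid-length, wrist moment +-0.13 N m.
- masking_tape: Bystander: roll of brown tape, 96 mm across, 48 mm high, lying flat. Origin: centre of its underside.
- cutter: Bystander: orange box cutter, 64 x 161 x 18 mm. Origin: centre of its underside.
- nozzle: Bystander: grey turned nozzle, 34 mm across, 52 mm high. Origin: centre of its underside.

How it is judged:
By the outcome, as a careful person would: the job done as asked, in the order asked, and still so for the second after the job is handed in, while the arm keeps its last pose, push and grip.
It also fails if it takes over 72 s, if anything falls off the work surface, if the arm or the gripper's body presses on something with over 40 N, if the wrist force passes 120 N, or if a joint passes its speed limit or range.

## Robot

A 6-joint arm with a two-finger parallel gripper is mounted at the origin on a cart in front of the work surface, level with it; the furniture and walls round the work are solid. World frame = base frame: x ahead of the robot, y to its left, z up, the work surface at z = 0. Lengths are in m, angles in rad, forces in N, time in s.
With the tool pointing down it reaches from about 0.35 to 0.85 m from the base axis. Payload 8.1 kg.
Tool frame: the origin (TCP) lies at the very end of the fingers, on their centre line; the grasp point (between the pads) lies 19 mm behind it; z points along the fingers, y is the line along which they close (so a half turn about z gives the same grasp; the last joint's range is limited). The gripper opens to 93 mm and grips with 3 to 60 N. Pads are 15 mm wide; open, the fingers measure 128 mm over their backs; the gripper's body (75 mm by 188 mm) begins 65 mm behind the grasp point.
Start: joints at [1.162, 0.13, 1.488, -0, 1.523, -0.085], TCP at [0.191, 0.569, 0.219] pointing down, gripper open.
Joint ranges: [-2.96, 2.96], [-0.89, 2.26], [0.02, 2.5], [-1.34, 4.48], [0, 2.73], [-2.66, 2.66]. Speed limits (rad/s): [2.39, 2.39, 2.79, 3.14, 3.14, 3.14].

## Interface

Orientations are given as a rotation vector (axis times angle).
In Python, from plant import monitor, eyes, ticket gives the robot as it stands.
- The arm moves only by the tool arm_command, never from a script. Its argument "deltas" is a list that holds one entry, the list of rows, each a list of 6 numbers: the shift along the world's x, y, z in cm, then the turn, a rotation vector about the world's x, y, z in degrees. In form: [[[tx, ty, tz, rx, ry, rz], ...]]. A call has 1 to 12 rows; each row shifts and turns the commanded pose from where the row before left it; what a row does not reach is not made up. A row lasts 1/12 s, in which the tool goes at most 41.7 mm and 7.16 degrees, less where a joint would pass 70% of its speed; a pose out of reach is approached as far as the arm can. A call is refused whole if a number of a shift passes 4.17 or a number of a turn 7.16, either way. A call with a gripper value outside its range is refused whole. "gripper" is the opening, from -1 (shut) to 1 (fully open), set as the call begins (left out, the last holds). The fingers move at their own pace and stop on an object; "squeeze" is the grip in N (left out, the last holds). Time passes only in rows, so rows that do not move let the fingers close. It gives the time, the measured TCP pose, the force, the opening and the grip force at its end, in the units of the state.
- monitor.read_state(): the state, without advancing time (a new reading comes with each control period).
- eyes.read_camera(name): name is "scene" or "top" or "wrist"; returns the picture (480x640x3 uint8, blue, green, red); there is no depth.
- eyes.camera_model(name): a dict with "fx", "fy", "cx", "cy" (pixels), "k1" (the pictures are not rectified: a ray, as slopes to the right and down, at radius r is drawn at 1 + k1 r^2 times it, then the intrinsics apply), "rvec" (rotation vector, rad) and "tvec" (3), from world to camera coordinates, as OpenCV has them. Camera axes: x right, y down, z forward; pixel columns grow to the right and rows downward; lengths in m; the calibration is good to about 2 mm. A picture is of the moment at which its call begins: read the wrist's pose just before it. camera_model takes no time and is no camera call; for the wrist camera it gives the pose at the moment of the call.
- ticket.close_job(): hands the job in; it is judged then, once.
The state is a dict: "t": time; "q": joint angles; "dq": joint speeds; "joint_torque": joint torques, N m; "tool_pos": TCP position; "orientation": TCP orientation; "force": force on the tool from outside, world axes, zero at the start; "wrist_torque": the same for the moment, N m; "opening": finger opening in m; "gripper_force": force on a finger pad.
Only numpy, scipy, OpenCV 4.12 (cv2) and the standard library are available. Lean on these libraries where they do the work, as an engineer would, in place of code of your own. Each camera call takes 0.05 s, during which the arm holds its last target. There are 200 camera calls.

## Working session

There is one attempt and no reset: what is moved stays moved. The work goes in short steps, Python scripts to look and compute and a tool call to move; the robot and the scene stay as the last step left them, time stands still between calls to the robot, and variables do not carry over. Pictures are saved under pics/ and viewed, at most 10 in all, crops included, and the job is handed in when it is done.

Besides the shell and the picture viewer there is one more tool, called after "Call:" by a JSON object that holds its "op" and its "data". arm_command: Moves the arm, as the interface text tells. Its arguments: {"type":"object","properties":{"deltas":{"type":"array"},"gripper":{"type":"number"},"squeeze":{"type":"number"}},"required":["deltas"]}

```bash
ls; mkdir -p pics; python3 - <<'E'
from plant import monitor, eyes, ticket
import cv2
print(monitor.read_state())
for n in("top","scene"):
    im=eyes.read_camera(n);cv2.imwrite(f"pics/{n}0.png",im);print(eyes.camera_model(n))
E
```

```text
pics
{'t': 0.0, 'q': array([ 1.16161391e+00,  1.31154763e-01,  1.48927251e+00, -8.97338170e-06,
        1.52297782e+00, -8.53868447e-02]), 'dq': array([ 2.86938763e-04,  8.46375707e-04,  2.42897288e-03,  9.48504829e-05,
       -6.18619809e-04, -6.52472740e-04]), 'joint_torque': array([ 6.77250900e-04, -5.59826195e+01, -4.91769004e+01,  7.73149822e-02,
        3.48466937e-02, -1.40965631e-04]), 'tool_pos': array([0.19065096, 0.568313  , 0.21759498]), 'orientation': array([-5.06326944e-01, -3.10008018e+00,  2.76342978e-03]), 'force': array([ 3.50331737e-01,  3.19117753e-01, -1.96515147e-04]), 'wrist_torque': array([-0.01472309, -0.01840868, -0.02052004]), 'gripper_force': 0.0, 'opening': 0.09311787898226245}
{'fx': 538.2193489559553, 'fy': 538.2193489559553, 'cx': 315.827072615672, 'cy': 240.99036655768572, 'k1': -0.1305917294489817, 'rvec': array([ 2.08863163, -2.15451668,  0.1581997 ]), 'tvec': array([0.12106237, 0.63648856, 0.91942735])}
{'fx': 492.5270827194592, 'fy': 492.5270827194592, 'cx': 318.2342067391043, 'cy': 239.31683828761734, 'k1': -0.11969895435677931, 'rvec': array([ 2.0472979 , -0.60894451,  0.3134322 ]), 'tvec': array([-0.51021897,  0.28163774,  0.5404759 ])}
```

View pics/top0.png

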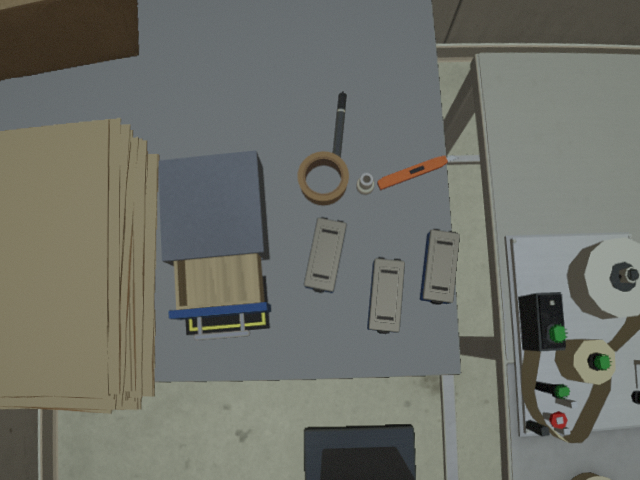

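View pics/scene0.png

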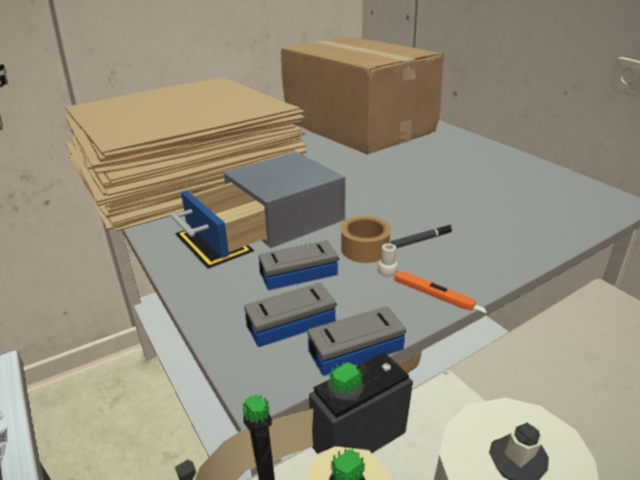

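```bash
cat > h.py <<'E'
from plant import monitor, eyes, ticket
import cv2, numpy as np
np.set_printoptions(precision=4,suppress=True)
def rt(m): return cv2.Rodrigues(m["rvec"])[0], m["tvec"]
def proj(m,P):
    R,t=rt(m); p=(R@np.atleast_2d(P).T).T+t; s=p[:,:2]/p[:,2:]
    s=s*(1+m["k1"]*(s**2).sum(1,keepdims=True)); return s*[m["fx"],m["fy"]]+[m["cx"],m["cy"]]
def unproj(m,uv,z):
    R,t=rt(m); d=(np.atleast_2d(uv).astype(float)-[m["cx"],m["cy"]])/[m["fx"],m["fy"]]; s=d.copy()
    for _ in range(20): s=d/(1+m["k1"]*(s**2).sum(1,keepdims=True))
    r=(R.T@np.c_[s,np.ones(len(s))].T).T; c=-R.T@t
    return c+r*((z-c[2])/r[:,2])[:,None]
E
python3 - <<'E'
from h import *
m=eyes.camera_model("top")
print(proj(m,[[0,0,0],[.19,.569,.219],[.5,0,0],[.5,.3,0]]))
im=cv2.imread("pics/top0.png")
cv2.imwrite("pics/c1.png",cv2.resize(im[210:345,300:470],None,fx=4.4,fy=4.4,interpolation=cv2.INTER_CUBIC))
cv2.imwrite("pics/c2.png",cv2.resize(im[145:345,150:350],None,fx=3,fy=3,interpolation=cv2.INTER_CUBIC))
E
```

```text
[[382.0996 589.4197]
 [ 16.1677 522.55  ]
 [372.6989 317.8248]
 [213.7475 322.2862]]
```

View pics/c1.png

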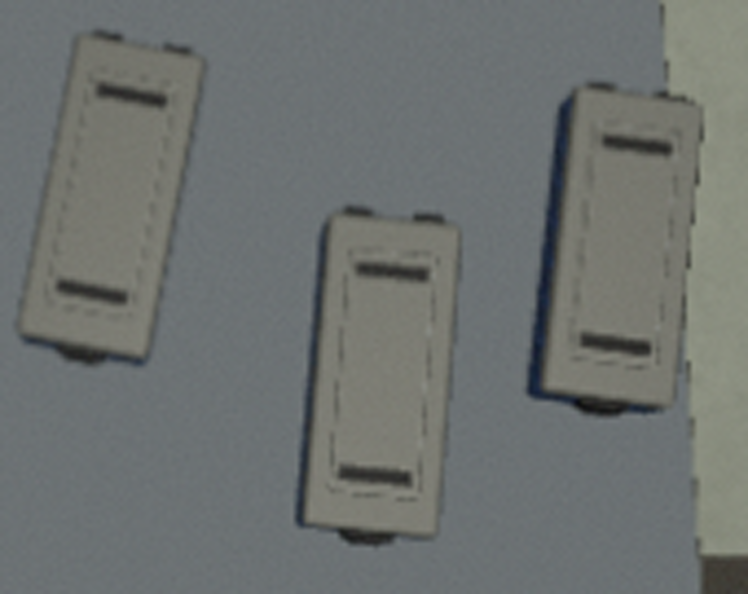

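View pics/c2.png

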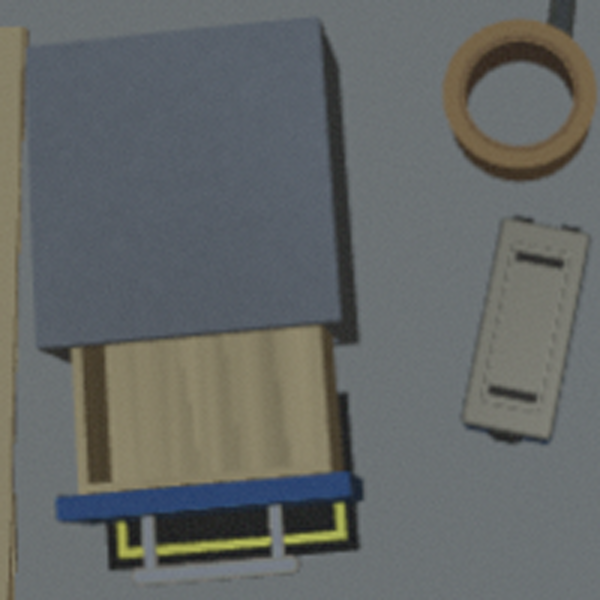

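```bash
python3 - <<'E'
from h import *
m=eyes.camera_model("top")
C={"c1":[(80,35),(205,58),(148,360),(20,335)],"c2":[(330,215),(460,228),(437,537),(303,522)],"c3":[(575,88),(700,103),(672,408),(540,395)]}
for k,v in C.items():
    p=unproj(m,np.array(v)/4.4+[300,210],.045)[:,:2]
    ax=(p[0]+p[1]-p[2]-p[3])/2; print(k,p.mean(0),"len",np.linalg.norm(ax),"wid",np.linalg.norm(p[0]+p[3]-p[1]-p[2])/2,"yaw",np.degrees(np.arctan2(ax[1],ax[0])))
f=lambda v,z:unproj(m,np.array(v)/3+[150,145],z)[:,:2]
p=f([(22,47),(320,18),(341,322),(38,348)],.1); ax=(p[0]+p[1]-p[2]-p[3])/2
print("unit",p,p.mean(0),np.linalg.norm(ax),np.linalg.norm(p[0]-p[1]),np.degrees(np.arctan2(ax[1],ax[0])))
print("mat",f([(109,570),(357,548),(345,392)],.004))
print("face top",f([(57,515),(352,490),(57,500),(352,475)],.09),"handle",f([(135,577),(298,565)],.05))
print("tape",f([(520,92)],.048), "nozzle",unproj(m,[(366,180)],.05)[:,:2],"cutter",unproj(m,[(379,184),(446,160)],.01)[:,:2])
print("edges",unproj(m,[(458,374),(437,50),(157,381)],0)[:,:2],"card",unproj(m,[(158,155),(140,408)],.1)[:,:2])
E
```

```text
c1 [0.6164 0.084 ] len 0.12849545242345575 wid 0.05344210513186384 yaw -12.718576720963117
c2 [ 0.5388 -0.0239] len 0.1268252482267963 wid 0.05441049605209259 yaw -7.382920296102
c3 [ 0.5878 -0.1259] len 0.12879391343945748 wid 0.05382901126671124 yaw -9.6239349072571
unit [[0.7898 0.3839]
 [0.7997 0.2018]
 [0.6154 0.1911]
 [0.6057 0.3693]] [0.7027 0.2865] 0.1846645615502775 0.18230893281368457 3.9147811849333016
mat [[0.4771 0.3518]
 [0.4874 0.1946]
 [0.5854 0.2006]]
face top [[0.509  0.3598]
 [0.5193 0.1874]
 [0.5177 0.3599]
 [0.5279 0.1872]] handle [[0.4725 0.3236]
 [0.4776 0.225 ]]
tape [[0.7647 0.0838]] nozzle [[0.753  0.0047]] cutter [[ 0.7557 -0.0233]
 [ 0.8004 -0.1575]]
edges [[ 0.39   -0.1546]
 [ 1.045  -0.1618]
 [ 0.3916  0.4098]] card [[0.8006 0.383 ]
 [0.3543 0.4075]]
```

Call:
{"op": "arm_command", "data": {"deltas": [[[1.2, -3, 0, 0, 0, 1], [1.2, -3, 0, 0, 0, 1], [1.2, -3, 0, 0, 0, 1], [1.2, -3, 0, 0, 0, 1], [2, -2.9, 0, 0, 0, 1], [2, -2.9, 0, 0, 0, 1], [2, -2.9, 0, 0, 0, 1], [2, -2.9, 0, 0, 0, 1], [2, -1.9, 0, 0, 0, 1], [2, -1.9, 0, 0, 0, 1], [2, -1.9, 0, 0, 0, 1], [2, -1.9, 0, 0, 0, 1]]], "gripper": -1}}

```text
t: 1.1
tool_pos: [0.3995, 0.2555, 0.2184]
orientation: [-0.178, -3.136, 0.0]
force: [0.6, 0.1, -0.2]
opening: 0.0177
gripper_force: 0.0
```

Call:
{"op": "arm_command", "data": {"deltas": [[[0, 0, -3, 0, 0, 0], [0, 0, -3, 0, 0, 0], [0, 0, -3, 0, 0, 0], [0, 0, -3, 0, 0, 0], [0, 0, -3, 0, 0, 0], [0, 0, -2, 0, 0, 0], [0, 0, -1.5, 0, 0, 0], [1, 0, 0, 0, 0, 0], [1, 0, 0, 0, 0, 0], [1, 0, 0, 0, 0, 0], [0, 0, 0, 0, 0, 0]]]}}

```text
t: 2.02
tool_pos: [0.4327, 0.2575, 0.0359]
orientation: [0.181, 3.132, 0.003]
force: [0.9, -0.3, 0.3]
opening: 0.0009
gripper_force: 0.0
```

```bash
python3 - <<'E'
from h import *
print(monitor.read_state()['force'])
im=eyes.read_camera("scene");cv2.imwrite("pics/s1.png",im)
E
```

```text
[ 0.8865 -0.2625  0.2857]
```

View pics/s1.png

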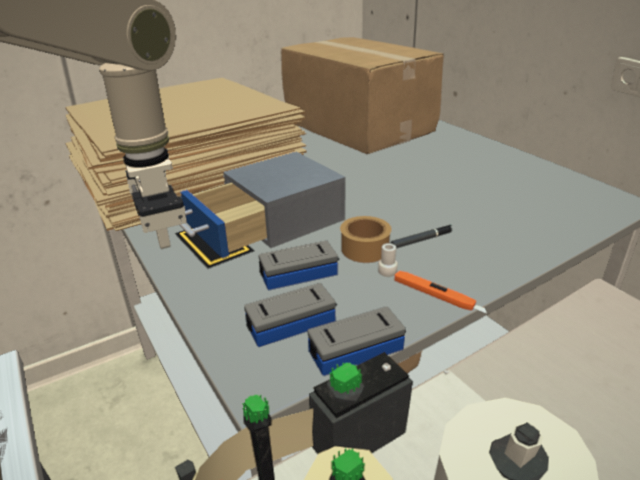

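Call:
{"op": "arm_command", "data": {"deltas": [[[1, 0.05, 0, 0, 0, 0], [1, 0.05, 0, 0, 0, 0], [1, 0.05, 0, 0, 0, 0], [1, 0.05, 0, 0, 0, 0], [1, 0.05, 0, 0, 0, 0], [1, 0.05, 0, 0, 0, 0], [1, 0.05, 0, 0, 0, 0], [0.8, 0.05, 0, 0, 0, 0], [0.6, 0.05, 0, 0, 0, 0], [0.5, 0.05, 0, 0, 0, 0]]]}}

```text
t: 2.9
tool_pos: [0.5185, 0.2618, 0.0336]
orientation: [-0.18, -3.136, 0.0]
force: [-2.9, -0.4, 2.3]
opening: 0.0006
gripper_force: 1.6
```

Call:
{"op": "arm_command", "data": {"deltas": [[[0.4, 0.02, 0, 0, 0, 0], [0.4, 0.02, 0, 0, 0, 0], [0.4, 0.02, 0, 0, 0, 0], [0.3, 0, 0, 0, 0, 0], [0.3, 0, 0, 0, 0, 0], [0, 0, 0, 0, 0, 0]]]}}

```text
t: 3.4
tool_pos: [0.5364, 0.2625, 0.0336]
orientation: [0.18, 3.136, 0.0]
force: [0.3, 1.3, 0.7]
opening: 0.0005
gripper_force: 0.5
```

Call:
{"op": "arm_command", "data": {"deltas": [[[0.3, 0.02, 0, 0, 0, 0], [0.3, 0, 0, 0, 0, 0], [0.3, 0.02, 0, 0, 0, 0], [0, 0, 0, 0, 0, 0]]]}}

```text
t: 3.73
tool_pos: [0.5454, 0.2628, 0.0336]
orientation: [0.18, 3.136, -0.0]
force: [-0.5, 1.0, 0.4]
opening: 0.0002
gripper_force: 0.6
```

Call:
{"op": "arm_command", "data": {"deltas": [[[0.3, 0.02, 0, 0, 0, 0], [0.3, 0, 0, 0, 0, 0]]]}}

```text
t: 3.9
tool_pos: [0.5473, 0.2629, 0.0332]
orientation: [-0.178, -3.129, 0.003]
force: [-34.0, -3.1, 24.2]
opening: 0.0004
gripper_force: 17.1
```

Call:
{"op": "arm_command", "data": {"deltas": [[[0.2, 0, 0, 0, 0, 0], [0.2, 0, 0, 0, 0, 0]]]}}

```text
t: 4.07
tool_pos: [0.5474, 0.2629, 0.0332]
orientation: [-0.176, -3.121, 0.005]
force: [-50.1, -4.7, 36.9]
opening: 0.0007
gripper_force: 25.6
```

Call:
{"op": "arm_command", "data": {"deltas": [[[-1, 0, 0, 0, 0, 0], [-2, 0, 0, 0, 0, 0], [-3, 0, 0, 0, 0, 0], [-3, 0, 0, 0, 0, 0], [-2, 0, 2, 0, 0, 0], [0, -2, 3, 0, 0, 0], [0, -3, 4, 0, 0, 0], [0, -3, 4, 0, 0, 0], [0, -3, 2, 0, 0, 0], [0, -3, 0, 0, 0, 0]]], "gripper": 1}}

```text
t: 4.9
tool_pos: [0.4485, 0.1324, 0.1767]
orientation: [0.178, 3.126, 0.003]
force: [0.5, -0.8, -0.3]
opening: 0.0624
gripper_force: 0.0
```

```bash
python3 - <<'E'
from h import *
s=monitor.read_state();print(s['tool_pos'],s['orientation'],s['force'],s['wrist_torque'])
im=eyes.read_camera("top")
cv2.imwrite("pics/t2.png",cv2.resize(im[145:345,150:470],None,fx=2.5,fy=2.5,interpolation=cv2.INTER_CUBIC))
E
```

```text
[0.4485 0.1324 0.1767] [0.1778 3.126  0.0029] [ 0.5435 -0.8162 -0.2988] [ 0.017  -0.014   0.0688]
```

View pics/t2.png

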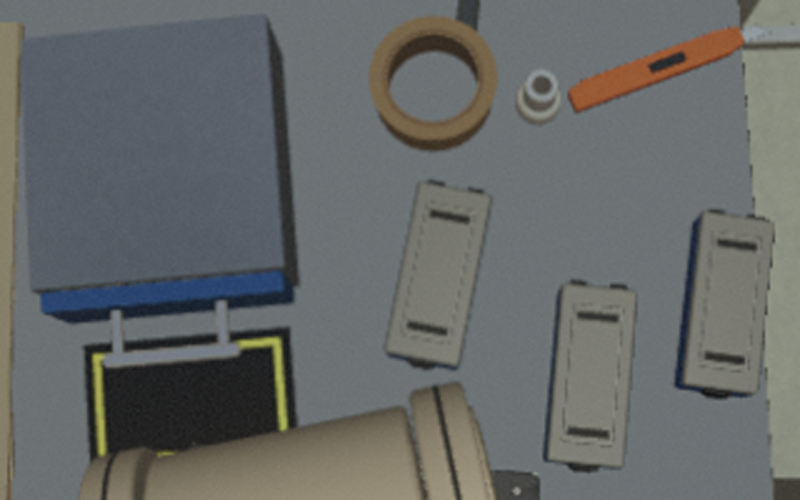

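Call:
{"op": "arm_command", "data": {"deltas": [[[1.8, -3.1, 0, 0, 0, -1], [1.8, -3.1, 0, 0, 0, 0], [1.8, -3.1, 0, 0, 0, 0], [1.8, -3.1, 0, 0, 0, 0], [1.8, -3.2, 0, 0, 0, 0], [0, 0, -3, 0, 0, 0], [0, 0, -3, 0, 0, 0], [0, 0, -3, 0, 0, 0], [0, 0, -2, 0, 0, 0], [0, 0, 0, 0, 0, 0]]]}}

```text
t: 5.78
tool_pos: [0.5311, -0.0229, 0.0548]
orientation: [-0.207, -3.126, -0.0]
force: [-0.5, 0.4, -0.5]
opening: 0.0933
gripper_force: 0.0
```

```bash
python3 - <<'E'
from h import *
m=eyes.camera_model("top")
p=unproj(m,np.array([(87,346),(288,329)])/2.5+[150,145],.004)[:,:2]; q=unproj(m,np.array([(109,570),(357,548)])/3+[150,145],.004)[:,:2]
print(p,(p.mean(0)+q.mean(0))/2)
s=monitor.read_state();print(s['tool_pos'],s['orientation'],s['force'],s['wrist_torque'])
im=eyes.read_camera("wrist");cv2.imwrite("pics/w1.png",im)
E
```

```text
[[0.575  0.3552]
 [0.5836 0.2002]] [0.5308 0.2755]
[ 0.5311 -0.0229  0.0548] [-0.2074 -3.1265 -0.0002] [-0.5243  0.4178 -0.4898] [-0.0295  0.0155 -0.0119]
```

View pics/w1.png

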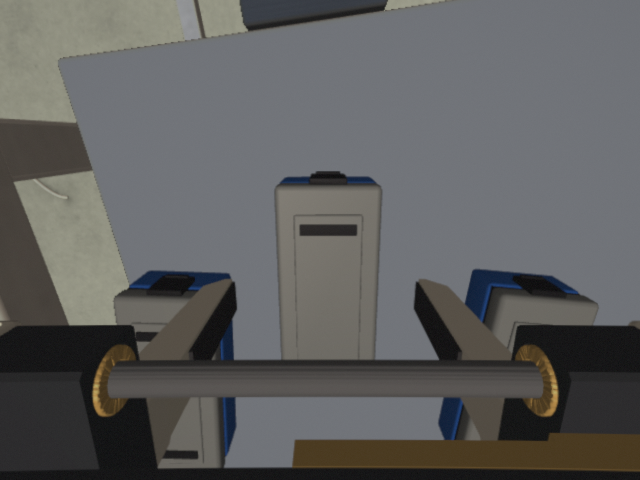

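Call:
{"op": "arm_command", "data": {"deltas": [[[0.4, 0, 0, 0, 0, 0], [0.4, 0, 0, 0, 0, 0], [0, 0, 0, 0, 0, 0], [0, 0, 0, 0, 0, 0], [0, 0, -0.5, 0, 0, 0], [0, 0, -1, 0, 0, 0], [0, 0, -1, 0, 0, 0], [0, 0, -1, 0, 0, 0], [0, 0, -0.7, 0, 0, 0], [0, 0, 0, 0, 0, 0]]], "gripper": 0.42}}

```text
t: 6.67
tool_pos: [0.5407, -0.0227, 0.0154]
orientation: [-0.207, -3.13, -0.001]
force: [-0.9, -0.0, -0.4]
opening: 0.0657
gripper_force: 0.0
```

Call:
{"op": "arm_command", "data": {"deltas": [[[0, 0, 0, 0, 0, 0], [0, 0, 0, 0, 0, 0], [0, 0, 0, 0, 0, 0], [0, 0, 0, 0, 0, 0], [0, 0, 0, 0, 0, 0], [0, 0, 0, 0, 0, 0]]], "gripper": -1, "squeeze": 45}}

```text
t: 7.17
tool_pos: [0.5431, -0.023, 0.0185]
orientation: [0.207, 3.134, -0.0]
force: [0.5, -0.2, -2.9]
opening: 0.0556
gripper_force: 45.0
```

Call:
{"op": "arm_command", "data": {"deltas": [[[0, 0, 0.5, 0, 0, 0], [0, 0, 1, 0, 0, 0], [0, 0, 2, 0, 0, 0], [0, 0, 2, 0, 0, 0], [0, 0, 2, 0, 0, 0], [0, 0, 2, 0, 0, 0], [0, 0, 1, 0, 0, 0], [0, 0, 0.5, 0, 0, 0], [0, 0, 0, 0, 0, 0], [0, 0, 0, 0, 0, 0], [0, 0, 0, 0, 0, 0]]]}}

```text
t: 8.08
tool_pos: [0.5418, -0.0228, 0.1267]
orientation: [-0.207, -3.132, -0.0]
force: [-0.2, -0.1, -5.4]
opening: 0.0553
gripper_force: 45.0
```

```bash
cat > s.py <<'E'
from h import *
s=monitor.read_state()
for k in('t','tool_pos','orientation','force','wrist_torque','opening'): print(k,s[k])
E
python3 s.py
```

```text
t 8.0833
tool_pos [ 0.5418 -0.0228  0.1267]
orientation [-0.2068 -3.1323 -0.0003]
force [-0.1767 -0.0729 -5.3819]
wrist_torque [-0.0159 -0.0206  0.0124]
opening 0.05531156238283207
```

Call:
{"op": "arm_command", "data": {"deltas": [[[0, 0, 0, 0.4, 3, 0], [0, 0, 0, 0.8, 6, 0], [0, 0, 0, 0.8, 6, 0], [0, 0, 0, 0.4, 3, 0], [0, 0, 0, 0, 0, 0], [0, 0, 0, 0, 0, 0], [0, 0, 0, 0, 0, 0], [0, 0, 0, 0, 0, 0], [0, 0, 0, 0, 0, 0], [0, 0, 0, 0, 0, 0]]]}}

```text
t: 8.92
tool_pos: [0.5428, -0.0229, 0.1291]
orientation: [-0.186, -2.821, -0.03]
force: [-0.3, -0.5, -4.2]
opening: 0.0557
gripper_force: 45.0
```

```bash
python3 s.py
```

```text
t 8.9167
tool_pos [ 0.5428 -0.0229  0.1291]
orientation [-0.186  -2.8209 -0.0298]
force [-0.2778 -0.4639 -4.2249]
wrist_torque [-0.0263 -0.2627  0.0054]
opening 0.05567049222092974
```

Call:
{"op": "arm_command", "data": {"deltas": [[[0, 0, 0, -0.8, -6, 0], [0, 0, 0, -0.8, -6, 0], [0, 0, 0, -0.8, -6, 0], [0, 0, 0, -0.8, -6, 0], [0, 0, 0, -0.8, -6, 0], [0, 0, 0, -0.8, -6, 0], [0, 0, 0, 0, 0, 0], [0, 0, 0, 0, 0, 0], [0, 0, 0, 0, 0, 0], [0, 0, 0, 0, 0, 0], [0, 0, 0, 0, 0, 0], [0, 0, 0, 0, 0, 0]]]}}

```text
t: 9.92
tool_pos: [0.5445, -0.0233, 0.1293]
orientation: [0.186, 2.819, -0.03]
force: [0.1, -0.8, -5.0]
opening: 0.0557
gripper_force: 45.0
```

```bash
python3 s.py
```

```text
t 9.9167
tool_pos [ 0.5445 -0.0233  0.1293]
orientation [ 0.1863  2.8188 -0.0301]
force [ 0.0869 -0.7551 -4.9791]
wrist_torque [ 0.0905  0.2795 -0.0104]
opening 0.05571677539421762
```

Call:
{"op": "arm_command", "data": {"deltas": [[[0, 0, 0, 0.4, 3, 0], [0, 0, 0, 0.8, 6, 0], [0, 0, 0, 0.8, 6, 0], [0, 0, 0, 0.4, 3, 0], [0, 0, 0, 0, 0, 0], [0, 0, 0, 0, 0, 0], [0, 0, 0, 0, 0, 0], [0, 0, 0, 0, 0, 0]]]}}

```text
t: 10.58
tool_pos: [0.5425, -0.0228, 0.1281]
orientation: [0.207, 3.134, -0.0]
force: [-0.6, 0.2, -5.6]
opening: 0.0554
gripper_force: 45.0
```

```bash
python3 s.py
```

```text
t 10.5833
tool_pos [ 0.5425 -0.0228  0.1281]
orientation [ 0.2065  3.134  -0.0001]
force [-0.6182  0.1957 -5.5937]
wrist_torque [ 0.0021 -0.1481  0.0276]
opening 0.055356611449304316
```

Call:
{"op": "arm_command", "data": {"deltas": [[[0, 0, 0, 0, 0, 0], [0, 0, 0, 0, 0, 0], [0, 0, 0, 0, 0, 0], [0, 0, 0, 0, 0, 0]]]}}

```text
t: 10.92
tool_pos: [0.5428, -0.0229, 0.1286]
orientation: [0.207, 3.134, -0.0]
force: [1.0, -0.0, -4.9]
opening: 0.0555
gripper_force: 45.0
```

```bash
python3 s.py
```

```text
t 10.9167
tool_pos [ 0.5428 -0.0229  0.1286]
orientation [ 0.2068  3.1339 -0.0001]
force [ 0.9889 -0.008  -4.9412]
wrist_torque [-0.0163 -0.1334 -0.0704]
opening 0.055527881631268844
```

Call:
{"op": "arm_command", "data": {"deltas": [[[0, 0, 0, 0.4, 3, 0], [0, 0, 0, 0.8, 6, 0], [0, 0, 0, 0.8, 6, 0], [0, 0, 0, 0, 0, 0], [0, 0, 0, 0, 0, 0], [0, 0, 0, 0, 0, 0], [0, 0, 0, 0, 0, 0], [0, 0, 0, 0, 0, 0], [0, 0, 0, -0.8, -6, 0], [0, 0, 0, -0.8, -6, 0], [0, 0, 0, -0.4, -3, 0]]]}}

```text
t: 11.83
tool_pos: [0.5423, -0.0227, 0.129]
orientation: [0.206, 3.128, -0.001]
force: [-0.8, 0.4, -4.3]
opening: 0.0557
gripper_force: 45.0
```

Call:
{"op": "arm_command", "data": {"deltas": [[[0, 0, 0, 0, 0, 0], [0, 0, 0, 0, 0, 0], [0, 0, 0, 0, 0, 0], [0, 0, 0, 0, 0, 0], [0, 0, 0, 0, 0, 0], [0, 0, 0, 0, 0, 0], [0, 0, 0, 0, 0, 0]]]}}

```text
t: 12.42
tool_pos: [0.5431, -0.0231, 0.128]
orientation: [-0.207, -3.134, -0.0]
force: [0.6, 0.2, -5.1]
opening: 0.0558
gripper_force: 45.0
```

```bash
python3 s.py
```

```text
t 12.4167
tool_pos [ 0.5431 -0.0231  0.128 ]
orientation [-0.207  -3.1339 -0.    ]
force [ 0.6181  0.2371 -5.0664]
wrist_torque [ 0.0357  0.1381 -0.002 ]
opening 0.05580083179686928
```

Call:
{"op": "arm_command", "data": {"deltas": [[[0, 0.5, 0.5, 0, 0, 0], [0, 1, 1, 0, 0, 0], [0, 2, 1, 0, 0, 1], [-0.1, 2.5, 1, 0, 0, 1], [-0.1, 3, 1, 0, 0, 1], [-0.1, 3, 0.5, 0, 0, 1], [-0.1, 3, 0.5, 0, 0, 1], [-0.1, 3, 0, 0, 0, 1], [-0.1, 3, 0, 0, 0, 1], [-0.1, 3, 0, 0, 0, 1], [-0.1, 2.5, 0, 0, 0, 1], [0, 1.5, 0, 0, 0, 1]]]}}

```text
t: 13.42
tool_pos: [0.5342, 0.2608, 0.1844]
orientation: [-0.072, 3.14, 0.002]
force: [-0.5, 0.3, -5.1]
opening: 0.0555
gripper_force: 45.0
```

Call:
{"op": "arm_command", "data": {"deltas": [[[0, 1, 0, 0, 0, 0.5], [0, 0.5, 0, 0, 0, 0], [0, 0.3, 0, 0, 0, 0], [0, 0, 0, 0, 0, 0], [0, 0, 0, 0, 0, 0], [0, 0, 0, 0, 0, 0], [0, 0, 0, 0, 0, 0], [0, 0, 0, 0, 0, 0]]]}}

```text
t: 14.08
tool_pos: [0.5351, 0.2743, 0.1833]
orientation: [-0.079, 3.141, -0.0]
force: [-0.1, 0.4, -4.3]
opening: 0.0558
gripper_force: 45.0
```

```bash
python3 s.py; python3 - <<'E'
from h import *
im=eyes.read_camera("top");im2=eyes.read_camera("scene")
cv2.imwrite("pics/f.png",np.hstack([cv2.resize(im[140:350,150:470],(500,328)),im2[100:428,60:360]]))
E
```

```text
t 14.0833
tool_pos [0.5351 0.2743 0.1833]
orientation [-0.0791  3.1406 -0.0002]
force [-0.1164  0.376  -4.3435]
wrist_torque [-0.0392  0.1254  0.0117]
opening 0.055791328044061936
```

View pics/f.png

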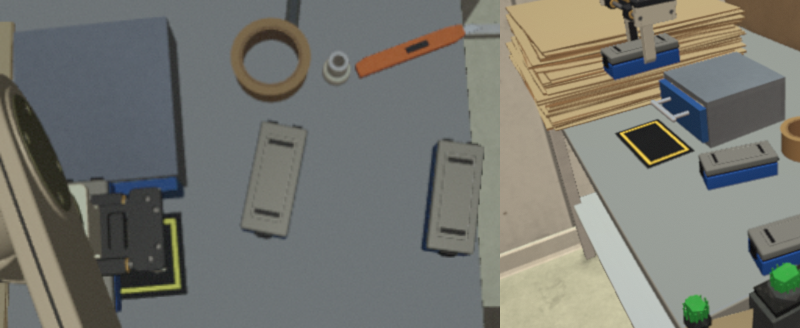

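```bash
python3 - <<'E'
from h import *
m=eyes.camera_model("scene"); a=np.radians(2.9);R=np.array([[np.cos(a),-np.sin(a)],[np.sin(a),np.cos(a)]])
for sx in(-1,1):
  for sy in(-1,1):
    xy=R@[sx*.065,sy*.028]+[.531,.2755]
    for z in(.165,.21): print(sx,sy,z,proj(m,[*xy,z])+[440,-100])
im=eyes.read_camera("scene")[120:200,140:270]
cv2.imwrite("pics/g.png",cv2.resize(im,None,fx=6,fy=6,interpolation=cv2.INTER_CUBIC))
E
```

```text
-1 -1 0.165 [[613.4817  80.175 ]]
-1 -1 0.21 [[609.1465  55.8625]]
-1 1 0.165 [[602.4215  70.1296]]
-1 1 0.21 [[598.069   46.7656]]
1 -1 0.165 [[680.0837  61.6725]]
1 -1 0.21 [[677.6704  38.5099]]
1 1 0.165 [[666.6999  52.9975]]
1 1 0.21 [[664.1058  30.6894]]
```

View pics/g.png

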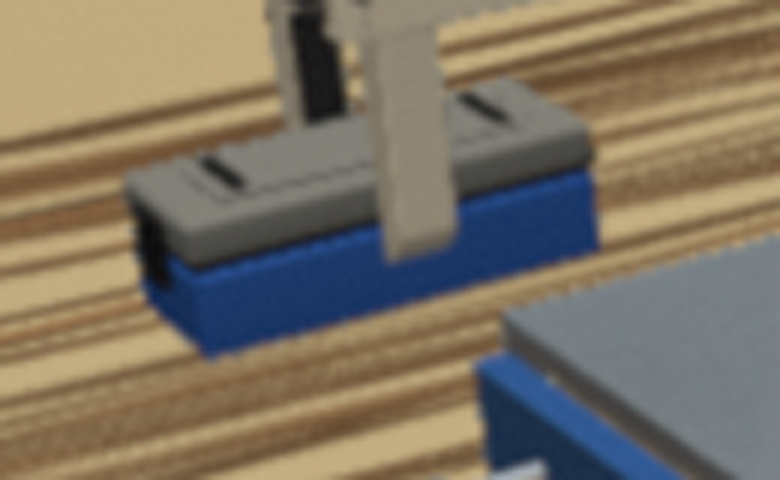

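```bash
python3 -c "
from h import *
print(ticket.close_job())"
```

```text
the job is handed in; nothing more can be done
None
```

The drawer is fully home, and the job is handed in with the rattling case (the middle one of the three) held level and still, its underside about 16 cm above the middle of the mat. It was confirmed by a wrist moment that flipped between −0.13 and +0.14 N m when tipped, so I left the other two cases flat and untested where they were; at the drawer's stop the closed fingers briefly pushed with about 62 N, past the 40 N figure given for the arm and gripper body.

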